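Box up a tested laptop drive

TASK

The laptop drive standing in the test dock is done: lift it out and stand it on its long edge in the free slot of the drive case, all the way down and without dropping it in. Then close the lid of the case fully, and last swing the catch over the lid as far as it goes. Leave the drives already in the case, and the other things on the bench, where they are.

Things in the scene. Friction and masses are not known exactly. Their poses are not given: they have to be found in the camera images.
- drive: The laptop hard drive to be put away: aluminium slab, 110 mm long, 72 mm high, 14 mm thick, about 0.2 kg. It starts standing on its long edge in the dock, its lowest 30 mm inside the dock's slot. Origin: centre of its underside (the long edge it stands on). x along its length, y through its thickness, z up to the top edge at 72 mm.
- dock: Black test dock, fixed, 150 x 70 mm, 45 mm high, with one slot in its top, 118 mm long (x) and 18 mm wide (y), 30 mm deep, open only upward. Origin: centre of its underside; the slot is in the middle. z up.
- case: Grey drive case, an open box, fixed, 132 (x) x 168 (y) mm, 84 mm high, walls and floor 6 mm. Origin: centre of its underside; z up; front at -x, lid hinged on the +x rim. Three slots run along x on its floor, centred at y = -42, 0 and +42 mm; two are taken. A drive in a slot stands on the floor with its length along x (5 mm of room at either end), its top 6 mm below the rim.
- pad: Thin black rubber strip, 100 x 13 mm, on the floor of the free slot: the drive belongs here. Origin: centre of the slot's floor, 6 mm above the case's underside; x along the slot, parallel to the case's x. The slot is 18 mm wide between round-topped black ribs, 6 mm thick and 34 mm high above the floor, in two 30 mm lengths at the slot's ends; above them the box is open.
- kept_a: A drive like the other, standing in one of the taken slots. Origin and axes as for the drive.
- kept_b: A drive like the other, standing in the other taken slot. Origin and axes as for the drive.
- lid (a joint): Angle of the case's lid: 0 closed, grows as it opens, 1.9 rad fully open (leaning back past upright); it stays where it is left (stiff hinge, about 2 N at its free edge). The lid is a flat grey plate 136 mm from hinge to free edge, 168 mm wide, 8 mm thick, no handle; closed, its top is 93 mm above the bench.
- lid_hinge (a point): Middle of the lid's hinge line, on the case's +x rim, 84.5 mm above the bench, at the lid's underside. The hinge line runs along the case's y.
- lid_edge (a point): Middle of the lid's free edge, half way through its thickness, 136 mm from the hinge; it moves with the lid. x of this frame points from the free edge to the hinge, z out of the lid's outer face (up when closed).
- catch (a joint): Angle of the catch: a steel bar that turns level about an upright pivot in front of the case. 0 closed: it points along the case's +x, over the lid, against its stop. It grows clockwise seen from above, up to 1.9 rad; at 1.57 it lies along the case's front, pointing to the case's -y. It stays where it is left (about 1 N at the knob).
- catch_pivot (a point): The catch's pivot axis, 84 mm ahead (-x) of the case's origin, at the underside of the bar, 95.5 mm above the bench. The bar is 16 mm wide, 9 mm thick, 73 mm long from the pivot; its underside clears the closed lid by 3 mm.
- catch_knob (a point): Top centre of the catch's upright knob, black, 16 mm in diameter, 65 mm from the pivot. It stands 29 mm above the bar; its top is 134.5 mm above the bench.
- basket: Bystander: white slatted plastic basket, 150 x 110 x 60 mm, origin centre of its underside. Leave it alone.
- screwdriver: Bystander: screwdriver with a yellow handle, 160 mm long, lying. Leave it alone.
- cup: Bystander: white cup, 68 mm wide, 75 mm high, origin centre of its underside. Leave it alone.
- fan: Bystander: black flat laptop blower, 90 x 80 x 14 mm, origin centre of its underside. Leave it alone.
Things that resemble listed ones, but are neither listed nor needed, are in the scene too. There is more than one size of the case; the job needs the smaller.

How it is judged:
By the outcome, as a careful person would: the job done as asked, in the order asked, and still so for the second after the job is handed in, with the robot touching nothing.
It also fails if it takes over 64 s, if anything falls off the work surface, if the arm or the gripper's body presses on something with over 40 N, if the wrist force passes 120 N, or if a joint passes its speed limit or range.

ROBOT

A 6-joint arm with a two-finger parallel gripper is mounted at the origin on the work surface. World frame = base frame: x ahead of the robot, y to its left, z up, the work surface at z = 0. Lengths are in m, angles in rad, forces in N, time in s.
With the tool pointing down it reaches from about 0.4 to 0.925 m from the base axis. Payload 3.4 kg.
Tool frame: the origin (TCP) lies midway between the tips of the shut fingers; the grasp point (between the pads) lies 19 mm behind it; z points along the fingers, y is the line along which they close (so a half turn about z gives the same grasp; the last joint's range is limited). The gripper opens to 85 mm and grips with 20 to 120 N. Pads are 22 mm wide; open, the fingers measure 114 mm over their backs; the gripper's body (76 mm by 85 mm) begins 54 mm behind the grasp point. The pads swing forward as they close: fully open they stand 13 mm farther back than shut.
Start: joints at [-1.371, 0.307, 1.506, -0, 1.328, -0.073], TCP at [0.155, -0.554, 0.231] pointing down, gripper open.
Joint ranges: [-3.12, 3.12], [-1.05, 2.28], [0.14, 2.33], [-1.42, 4.57], [0.1, 2.73], [-2.68, 2.68]. Speed limits (rad/s): [2.57, 2.57, 3.14, 3.14, 3.14, 3.14].

INTERFACE

Orientations are given as a rotation vector (axis times angle).
In Python, from workcell import arm, eyes, job_done gives the robot as it stands.
- The arm moves only by the tool servo_tool, never from a script. Its argument "increments" is a list of rows, each an object with "dp": the shift along the tool's x, y, z normalised to -1 to 1, where 1 is 1000 mm, a list of three; "dr": the turn, a rotation vector about the tool's x, y, z normalised to -1 to 1, where 1 is 180 degrees, a list of three; "hand": the opening, from -1 (shut) to 1 (fully open). In form: [{"dp": [dx, dy, dz], "dr": [rx, ry, rz], "hand": hand}, ...]. A call has 1 to 20 rows; each row is the pose to reach, as a shift and turn from the pose commanded when the call began, along the tool's axes at that moment, turning the shorter way round; what a row does not reach only later rows make up. A row lasts 1/10 s, in which the tool goes at most 50 mm and 8.59 degrees, less where a joint would pass 70% of its speed; a pose out of reach is approached as far as the arm can. A call with a number of a shift or a turn outside -1 to 1 is refused whole. A call with a gripper value outside its range is refused whole. The fingers move at their own pace and stop on an object; "squeeze" is the grip in N (left out, the last holds). Time passes only in rows, so rows that repeat a pose let the fingers close. It gives the time, the measured TCP pose, the force, the opening and the grip force at its end, in the units of the state.
- arm.get_obs(): the state, without advancing time (a new reading comes with each control period).
- eyes.snapshot(name): name is "side" or "top" or "wrist"; returns the picture (480x640x3 uint8, red, green, blue); there is no depth.
- eyes.camera_params(name): a dict with "mtx" (3x3 intrinsics, pixels), "R" (3x3) and "t" (3): a world point X has camera coordinates R X + t. Camera axes: x right, y down, z forward; pixel columns grow to the right and rows downward; lengths in m; the calibration is good to about 2 mm. A picture is of the moment at which its call begins: read the wrist's pose just before it. camera_params takes no time and is no camera call; for the wrist camera it gives the pose at the moment of the call.
- job_done(): hands the job in; it is judged then, once.
The state is a dict: "clock": time; "joint_pos": joint angles; "joint_velocities": joint speeds; "joint_torque": joint torques, N m; "position": TCP position; "tool_rot": TCP orientation; "ft_force": force on the tool from outside, world axes, zero at the start; "ft_torque": the same for the moment, N m; "opening": finger opening in m; "finger_force": force on a finger pad.
Only numpy, scipy, OpenCV 4.12 (cv2) and the standard library are available. Lean on these libraries where they do the work, as an engineer would, in place of code of your own. Each camera call takes 0.05 s, during which the arm holds its last target. There are 200 camera calls.

## Working session

There is one attempt and no reset: what is moved stays moved. The work goes in short steps, Python scripts to look and compute and a tool call to move; the robot and the scene stay as the last step left them, time stands still between calls to the robot, and variables do not carry over. Pictures are saved under pics/ and viewed, at most 10 in all, crops included, and the job is handed in when it is done.

Besides the shell and the picture viewer there is one more tool, called after "Emit:" by a JSON object that holds its "name" and its "arguments", one argument or row to a line. servo_tool: Moves the arm, as the interface text tells. Scaled input: -1 to 1 covers 1000 mm each way for a shift and 180 degrees each way for a turn. Its arguments: {"type":"object","properties":{"increments":{"type":"array"},"squeeze":{"type":"number"}},"required":["increments"]}

```bash
mkdir -p pics
python3 - <<'E'
from workcell import arm, eyes
import cv2, numpy as np
for n in ("top","side"):
    cv2.imwrite(f"pics/{n}0.png", eyes.snapshot(n)[:,:,::-1])
    p=eyes.camera_params(n); print(n,np.round(p["mtx"],1).tolist(),np.round(-p["R"].T@p["t"],3),np.round(p["R"],3).tolist())
o=arm.get_obs();print({k:np.round(v,4).tolist() for k,v in o.items()})
E
```

```text
top [[538.0, 0.0, 327.6], [0.0, 538.0, 236.0], [0.0, 0.0, 1.0]] [ 0.373 -0.026  1.051] [[0.007, -1.0, -0.016], [-0.988, -0.005, -0.155], [0.155, 0.016, -0.988]]
side [[528.0, 0.0, 314.7], [0.0, 528.0, 237.4], [0.0, 0.0, 1.0]] [1.037 0.697 0.717] [[-0.813, 0.583, 0.002], [0.333, 0.467, -0.819], [-0.478, -0.665, -0.574]]
{'clock': 0.1, 'joint_pos': [-1.3715, 0.3075, 1.5075, 0.0, 1.3284, -0.0735], 'joint_velocities': [0.0007, -0.0012, -0.0022, 0.0007, -0.0003, 0.0], 'joint_torque': [0.0001, -45.8528, -25.2607, -0.0001, 0.0056, 0.0], 'position': [0.1548, -0.5531, 0.2305], 'tool_rot': [-3.1106, -0.4269, 0.0002], 'ft_force': [0.2728, -1.1432, 0.3097], 'ft_torque': [-0.011, 0.0171, 0.0082], 'finger_force': 0.0, 'opening': 0.0857}
```

View pics/top0.png

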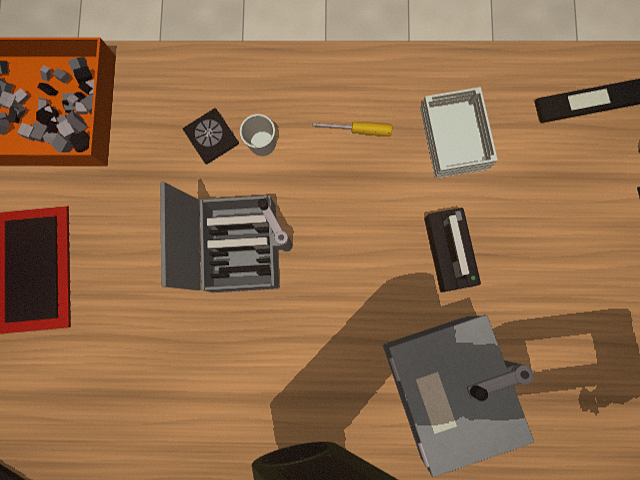

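View pics/side0.png

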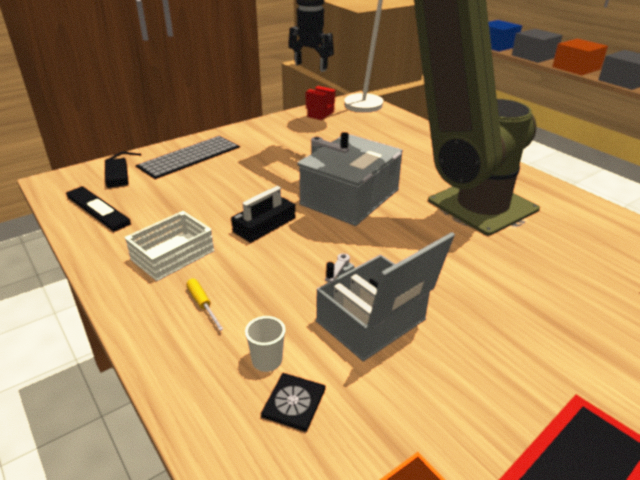

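The top view shows the small open case at about (240,243), with its free slot at about (240,268), its hinge on the left and the catch knob at (263,205) over the box. The drive stands in the dock at about (457,247). The larger lookalike case is at (460,390). The side view agrees. Next I'll measure from a zoomed crop.

```bash
cat > h.py <<'E'
import cv2, numpy as np
from workcell import arm, eyes
from scipy.spatial.transform import Rotation as Rot
def px2w(p,uv,z):
    uv=np.atleast_2d(np.float64(uv)); d=np.c_[uv,np.ones(len(uv))]@np.linalg.inv(p["mtx"]).T@p["R"]
    c=-p["R"].T@p["t"]; return c+d*((z-c[2])/d[:,2])[:,None]
def w2px(p,X):
    q=(np.atleast_2d(X)@p["R"].T+p["t"])@p["mtx"].T; return q[:,:2]/q[:,2:]
E
python3 - <<'E'
from h import *
im=cv2.imread("pics/top0.png"); p=eyes.camera_params("top")
a=cv2.resize(im[170:300,150:300],None,fx=5,fy=4.5,interpolation=cv2.INTER_CUBIC)
a=cv2.resize(im[175:300,155:295],None,fx=4,fy=4,interpolation=cv2.INTER_CUBIC)
b=cv2.resize(im[200:300,420:485],None,fx=3.6,fy=3.6,interpolation=cv2.INTER_CUBIC)
c=np.zeros((500,800,3),np.uint8); c[:500,:560]=a; c[:360,562:562+234]=b
cv2.imwrite("pics/crop.png",c)
# bright drive tops
hsv=cv2.cvtColor(im,cv2.COLOR_BGR2HSV)
m=((hsv[...,1]<50)&(hsv[...,2]>165)).astype(np.uint8)
n,l,s,ce=cv2.connectedComponentsWithStats(m)
for i in range(1,n):
    x,y,w,h,A=s[i]
    if A>100 and 180<y<300 and 190<x<500:
        pts=np.argwhere(l==i)[:,::-1].astype(np.float32); r=cv2.minAreaRect(pts)
        z=.087 if x>400 else .078
        print(s[i],r, np.round(px2w(p,cv2.boxPoints(r),z)[:,:2],4).tolist(), np.round(px2w(p,r[0],z),4))
E
```

```text
[263 208  24  36 171] ((273.9111022949219, 226.24119567871094), (37.42230224609375, 11.126396179199219), 57.80426788330078) [[0.5676, 0.1171], [0.5788, 0.1], [0.5198, 0.0619], [0.5087, 0.079]] [[0.5436 0.0894 0.078 ]]
[207 215  59  10 366] ((235.89663696289062, 219.79415893554688), (6.29148530960083, 58.19624710083008), 86.53176879882812) [[0.5577, 0.2141], [0.5647, 0.1068], [0.553, 0.1058], [0.5459, 0.2129]] [[0.5553 0.1599 0.078 ]]
[449 215  20  60 410] ((458.61102294921875, 244.58840942382812), (59.571746826171875, 6.8702545166015625), 77.19573211669922) [[0.5618, -0.2294], [0.5647, -0.2416], [0.4591, -0.262], [0.4563, -0.25]] [[ 0.51   -0.2458  0.087 ]]
[208 238  59  10 368] ((236.9925994873047, 242.36404418945312), (6.426810264587402, 58.40409469604492), 86.87786865234375) [[0.516, 0.2105], [0.5224, 0.1035], [0.5106, 0.1025], [0.5041, 0.2094]] [[0.5133 0.1565 0.078 ]]
```

View pics/crop.png

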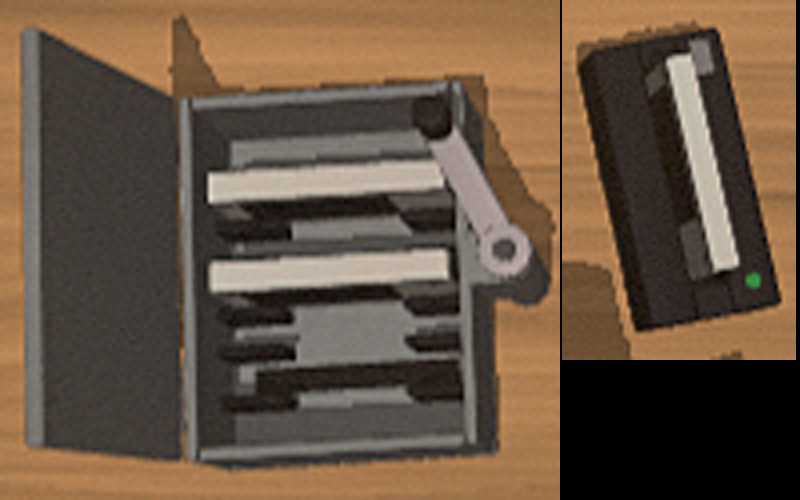

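The crop shows kept drives at crop rows 185 and 270, which are 42 mm apart as they should be. The free slot is at crop row ~380 and the catch lies over the box from (505,250) to (433,115). I'll compute the case frame from the rim corners and work out the first move.

```bash
cat >> h.py <<'E'
def rel(*targets):
    """targets: (x,y,z,yaw of tool x in deg), tool down -> normalised dp, dr"""
    o=arm.get_obs(); P=np.array(o["position"]); R=Rot.from_rotvec(o["tool_rot"])
    print("now",np.round(P,4),"xyaw %.2f"%np.degrees(np.arctan2(*R.as_matrix()[[1,0],0])),"tilt",np.round(R.as_matrix()[:2,2],4),"t",o["clock"],"F",np.round(o["ft_force"],1),"open",o["opening"])
    for t in targets:
        T=Rot.from_euler("z",t[3],degrees=True)*Rot.from_rotvec([np.pi,0,0])
        print(t,"dp",np.round(R.inv().apply(np.array(t[:3])-P),4).tolist(),"dr",np.round((R.inv()*T).as_rotvec()/np.pi,4).tolist())
E
python3 - <<'E'
from h import *
p=eyes.camera_params("top")
c=lambda a:np.array(a)/4+[155,175]
r=px2w(p,c([(182,100),(462,82),(475,440),(193,460)]),.084)[:,:2]
print("rim",r.round(4).tolist(),r.mean(0).round(4),[np.linalg.norm(r[i]-r[i-1]).round(4) for i in range(4)])
pv=px2w(p,c((505,250)),.105)[0]; kn=px2w(p,c((432,110)),.1345)[0]
print("pivot",pv,"knob",kn,np.linalg.norm((pv-kn)[:2]))
e=px2w(p,c([(33,30),(33,445)]),.2);print("lid edge",e)
lh=px2w(p,c([(185,275)]),.0845);print(lh)
rel((.510,-.2458,.20,11))
E
```

```text
rim [[0.591, 0.2255], [0.6, 0.0963], [0.4354, 0.0865], [0.4256, 0.2132]] [0.513  0.1554] [np.float64(0.1659), np.float64(0.1295), np.float64(0.1649), np.float64(0.1271)]
pivot [0.51855229 0.07264917 0.105     ] knob [0.57562286 0.10274653 0.1345    ] 0.06452055096757642
lid edge [[0.59390431 0.25776523 0.2       ]
 [0.42482705 0.24845569 0.2       ]]
[[0.50946181 0.22040432 0.0845    ]]
now [ 0.1548 -0.5531  0.2305] xyaw 15.63 tilt [-0.0004  0.0018] t 0.1 F [ 0.3 -1.1  0.3] open 0.08572629402880831
(0.51, -0.2458, 0.2, 11) dp [0.4249, -0.2002, 0.0309] dr [-0.0006, -0.0, 0.0257]
```

Emit:
{"name": "servo_tool", "arguments": {
  "increments": [
    {"dp":[0.04,-0.02,0.003],"dr":[0,0,0.0257],"hand":1},
    {"dp":[0.08,-0.04,0.006],"dr":[0,0,0.0257],"hand":1},
    {"dp":[0.12,-0.057,0.009],"dr":[0,0,0.0257],"hand":1},
    {"dp":[0.16,-0.076,0.012],"dr":[0,0,0.0257],"hand":1},
    {"dp":[0.2,-0.095,0.015],"dr":[0,0,0.0257],"hand":1},
    {"dp":[0.24,-0.114,0.018],"dr":[0,0,0.0257],"hand":1},
    {"dp":[0.28,-0.133,0.021],"dr":[0,0,0.0257],"hand":1},
    {"dp":[0.32,-0.152,0.024],"dr":[0,0,0.0257],"hand":1},
    {"dp":[0.36,-0.17,0.027],"dr":[0,0,0.0257],"hand":1},
    {"dp":[0.4,-0.19,0.03],"dr":[0,0,0.0257],"hand":1},
    {"dp":[0.4249,-0.2002,0.0309],"dr":[-0.0006,0,0.0257],"hand":1},
    {"dp":[0.4249,-0.2002,0.0309],"dr":[-0.0006,0,0.0257],"hand":1},
    {"dp":[0.4249,-0.2002,0.0309],"dr":[-0.0006,0,0.0257],"hand":1},
    {"dp":[0.4249,-0.2002,0.0309],"dr":[-0.0006,0,0.0257],"hand":1},
    {"dp":[0.4249,-0.2002,0.0309],"dr":[-0.0006,0,0.0257],"hand":1},
    {"dp":[0.4249,-0.2002,0.0309],"dr":[-0.0006,0,0.0257],"hand":1}
  ],
  "squeeze": 50
}}

```text
clock: 1.7
position: [0.5094, -0.2473, 0.2005]
tool_rot: [3.125, 0.298, 0.0]
ft_force: [-1.1, 0.4, -0.7]
opening: 0.0858
finger_force: 0.0
```

Run:
```python
from h import *
rel((.510,-.2458,.20,11))
p=eyes.camera_params("wrist"); im=eyes.snapshot("wrist")[:,:,::-1].copy()
cv2.imwrite("pics/w1.png",im)
print("cam",np.round(-p["R"].T@p["t"],3))
hsv=cv2.cvtColor(im,cv2.COLOR_BGR2HSV)
m=((hsv[...,1]<50)&(hsv[...,2]>150)).astype(np.uint8)
n,l,s,ce=cv2.connectedComponentsWithStats(m)
for i in range(1,n):
    if s[i][4]>800:
        r=cv2.minAreaRect(np.argwhere(l==i)[:,::-1].astype(np.float32))
        print(s[i],np.round(px2w(p,cv2.boxPoints(r),.087)[:,:2],4).tolist(), np.round(px2w(p,r[0],.087),4))
```

```text
now [ 0.5094 -0.2473  0.2005] xyaw 10.91 tilt [ 0.0003 -0.002 ] t 1.7 F [-1.1  0.4 -0.7] open 0.08575114278365166
(0.51, -0.2458, 0.2, 11) dp [0.0009, -0.0014, 0.0005] dr [0.0006, 0.0, -0.0005]
cam [ 0.578 -0.234  0.343]
[ 329    0  174   24 1168] [[0.6503, -0.2245], [0.6693, -0.322], [0.6579, -0.3257], [0.6387, -0.2268]] [[ 0.6541 -0.2747  0.087 ]]
[ 314  153   21  158 3146] [[0.5644, -0.2317], [0.5668, -0.2442], [0.4604, -0.2656], [0.4577, -0.2517]] [[ 0.5153 -0.2477  0.087 ]]
```

View pics/w1.png

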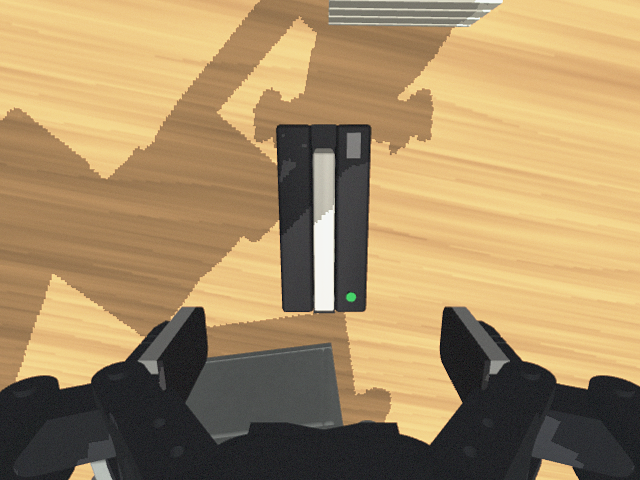

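The wrist view shows the drive at columns 314–335, rows 150–311, centred between the fingers (324) with the yaw right. I'll descend and grip.

Emit:
{"name": "servo_tool", "arguments": {
  "increments": [
    {"dp":[0.0025,0,0.03],"dr":[0.0006,0,-0.0005],"hand":1},
    {"dp":[0.0025,0,0.065],"dr":[0.0006,0,-0.0005],"hand":1},
    {"dp":[0.0025,0,0.1],"dr":[0.0006,0,-0.0005],"hand":1},
    {"dp":[0.0025,0,0.125],"dr":[0.0006,0,-0.0005],"hand":0.6},
    {"dp":[0.0025,0,0.145],"dr":[0.0006,0,-0.0005],"hand":0.2},
    {"dp":[0.0025,0,0.145],"dr":[0.0006,0,-0.0005],"hand":-0.3},
    {"dp":[0.0025,0,0.145],"dr":[0.0006,0,-0.0005],"hand":-0.5},
    {"dp":[0.0025,0,0.145],"dr":[0.0006,0,-0.0005],"hand":-0.6},
    {"dp":[0.0025,0,0.145],"dr":[0.0006,0,-0.0005],"hand":-1},
    {"dp":[0.0025,0,0.145],"dr":[0.0006,0,-0.0005],"hand":-1},
    {"dp":[0.0025,0,0.145],"dr":[0.0006,0,-0.0005],"hand":-1},
    {"dp":[0.0025,0,0.145],"dr":[0.0006,0,-0.0005],"hand":-1},
    {"dp":[0.0025,0,0.145],"dr":[0.0006,0,-0.0005],"hand":-1}
  ]
}}

```text
clock: 3.05
position: [0.5137, -0.2469, 0.057]
tool_rot: [3.125, 0.304, 0.004]
ft_force: [-0.1, -0.3, 5.8]
opening: 0.0132
finger_force: 50.0
```

Run:
```python
from h import *
o=arm.get_obs();print(o["finger_force"],o["ft_force"])
rel((.512,-.2468,.056,11))
```

```text
49.97318208217621 [-0.0916949  -0.34104452  5.7917544 ]
now [ 0.5137 -0.2469  0.057 ] xyaw 11.10 tilt [ 0.0027 -0.0017] t 3.05 F [-0.1 -0.3  5.8] open 0.013219542277969318
(0.512, -0.2468, 0.056, 11) dp [-0.0017, -0.0005, 0.001] dr [0.0007, -0.0007, 0.0005]
```

Emit:
{"name": "servo_tool", "arguments": {
  "increments": [
    {"dp":[0,0,-0.01],"dr":[0,0,0],"hand":-1},
    {"dp":[0,0,-0.03],"dr":[0,0,0],"hand":-1},
    {"dp":[0,0,-0.055],"dr":[0,0,0],"hand":-1},
    {"dp":[0,0,-0.085],"dr":[0,0,0],"hand":-1},
    {"dp":[0,0,-0.12],"dr":[0,0,0],"hand":-1},
    {"dp":[0,0,-0.15],"dr":[0,0,0],"hand":-1},
    {"dp":[0,0,-0.17],"dr":[0,0,0],"hand":-1},
    {"dp":[0,0,-0.17],"dr":[0,0,0],"hand":-1},
    {"dp":[0,0,-0.17],"dr":[0,0,0],"hand":-1}
  ]
}}

```text
clock: 3.95
position: [0.5121, -0.2459, 0.2251]
tool_rot: [-3.127, -0.304, 0.0]
ft_force: [-0.3, 0.7, -3.2]
opening: 0.0133
finger_force: 49.2
```

Run:
```python
from h import *
rel((.4711,.1529,.20,93.6))
```

```text
now [ 0.5121 -0.2459  0.2251] xyaw 11.10 tilt [-0.0003  0.0003] t 3.95 F [-0.3  0.7 -3.2] open 0.013286224764205113
(0.4711, 0.1529, 0.2, 93.6) dp [0.0365, -0.3992, 0.0253] dr [-0.0001, -0.0, -0.4583]
```

Emit:
{"name": "servo_tool", "arguments": {
  "increments": [
    {"dp":[0.003,-0.033,0],"dr":[0,0,-0.038],"hand":-1},
    {"dp":[0.006,-0.066,0],"dr":[0,0,-0.076],"hand":-1},
    {"dp":[0.009,-0.1,0],"dr":[0,0,-0.115],"hand":-1},
    {"dp":[0.012,-0.133,0],"dr":[0,0,-0.153],"hand":-1},
    {"dp":[0.015,-0.166,0],"dr":[0,0,-0.191],"hand":-1},
    {"dp":[0.018,-0.2,0],"dr":[0,0,-0.229],"hand":-1},
    {"dp":[0.021,-0.233,0],"dr":[0,0,-0.267],"hand":-1},
    {"dp":[0.024,-0.266,0],"dr":[0,0,-0.306],"hand":-1},
    {"dp":[0.027,-0.3,0],"dr":[0,0,-0.344],"hand":-1},
    {"dp":[0.03,-0.333,0.005],"dr":[0,0,-0.382],"hand":-1},
    {"dp":[0.033,-0.366,0.015],"dr":[0,0,-0.42],"hand":-1},
    {"dp":[0.0365,-0.399,0.025],"dr":[0,0,-0.4583],"hand":-1},
    {"dp":[0.0365,-0.399,0.025],"dr":[0,0,-0.4583],"hand":-1},
    {"dp":[0.0365,-0.399,0.025],"dr":[0,0,-0.4583],"hand":-1},
    {"dp":[0.0365,-0.399,0.025],"dr":[0,0,-0.4583],"hand":-1}
  ]
}}

```text
clock: 5.45
position: [0.4711, 0.1515, 0.1995]
tool_rot: [-2.151, -2.288, 0.003]
ft_force: [-0.2, -0.1, -2.2]
opening: 0.0131
finger_force: 49.3
```

Run:
```python
from h import *
rel((.4711,.1529,.20,93.6))
p=eyes.camera_params("wrist"); im=eyes.snapshot("wrist")[:,:,::-1].copy()
cv2.imwrite("pics/w2.png",im)
# predicted positions under current estimate
C=np.array([.513,.1555]);y=np.radians(93.6);ex=np.array([np.cos(y),np.sin(y)]);ey=np.array([-ex[1],ex[0]])
for nm,a,b,z in [("slot+",.05,.042,.006),("slot-",-.05,.042,.006),("rim++",.066,.084,.084),("rim-+",-.066,.084,.084),("rim+-",.066,-.084,.084),("keptmid+",.055,0,.078),("keptmid-",-.055,0,.078),
  ("rib i+",.045,.03,.04),("rib o+",.045,.054,.04)]:
    print(nm,w2px(p,[*(C+a*ex+b*ey),z]).round(1))
```

```text
now [0.4711 0.1515 0.1995] xyaw 93.53 tilt [-0.0019 -0.0011] t 5.45 F [-0.2 -0.1 -2.2] open 0.013131966862019976
(0.4711, 0.1529, 0.2, 93.6) dp [0.0014, 0.0001, -0.0005] dr [-0.0006, 0.0003, -0.0004]
slot+ [[322.9 153.2]]
slot- [[323.  266.9]]
rim++ [[255.9 133.7]]
rim-+ [[264.5 323.5]]
rim+- [[522.7 133.7]]
keptmid+ [[386.9 151.2]]
keptmid- [[380.3 306.1]]
rib i+ [[338.7 162.4]]
rib o+ [[306.8 162.4]]
```

View pics/w2.png

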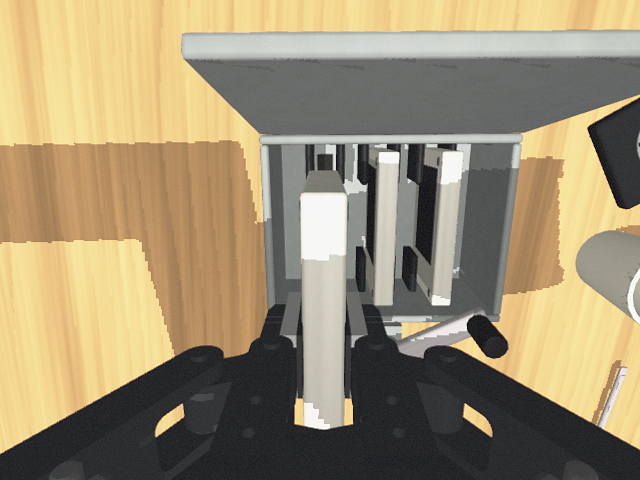

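The wrist view shows the gripped drive at columns 301–346, the free slot's ribs and pad end near (325,160), kept drives at columns 388 and 451, and the rim's top corners at (262,138) and (520,136). The predictions match to about 1 mm. I'll check the lateral offset from the pixel profile.

Run:
```python
from h import *
p=eyes.camera_params("wrist"); o=arm.get_obs(); P=np.array(o["position"]); R=Rot.from_rotvec(o["tool_rot"])
g=cv2.cvtColor(cv2.imread("pics/w2.png"),cv2.COLOR_BGR2GRAY).astype(int)
tl=lambda uv,z:(R.inv().apply(px2w(p,uv,z)-P)*1000).round(1)
for r in (147,152,158,164): print(r,list(zip(range(296,356),g[r,296:356]))[::1] if 0 else g[r,296:356].tolist())
print("drive edges", [ (r,np.flatnonzero(g[r,290:360]>150)[[0,-1]]+290) for r in (210,240)])
print("kept", [(r,np.flatnonzero(g[r,370:410]>140)[[0,-1]]+370) for r in (157,200,295)])
print("drive top tool xy at z+.030",tl([[301,210],[346.5,210]],P[2]+.030).tolist())
print("kept mid",tl([[378.5,157],[399,157],[373,295],[392,295]],.078).tolist())
```

```text
147 [142, 145, 144, 142, 144, 142, 142, 145, 140, 78, 40, 55, 75, 74, 53, 41, 37, 46, 102, 150, 146, 145, 145, 143, 143, 147, 145, 146, 143, 166, 224, 222, 219, 220, 221, 221, 219, 221, 222, 213, 67, 38, 43, 56, 78, 72, 48, 37, 65, 130, 150, 146, 148, 149, 144, 143, 168, 228, 222, 221]
152 [144, 144, 142, 141, 141, 141, 143, 144, 136, 83, 41, 57, 75, 70, 50, 50, 32, 44, 108, 148, 145, 145, 148, 148, 150, 147, 147, 147, 149, 169, 230, 224, 224, 222, 223, 221, 220, 219, 223, 214, 66, 35, 40, 53, 79, 75, 48, 44, 64, 127, 150, 150, 148, 145, 150, 146, 146, 145, 164, 226]
158 [141, 143, 144, 145, 143, 144, 144, 146, 139, 77, 44, 54, 71, 55, 54, 48, 32, 50, 105, 154, 138, 87, 32, 42, 43, 44, 42, 43, 47, 62, 63, 56, 54, 55, 59, 51, 101, 197, 229, 211, 22, 39, 50, 57, 78, 76, 48, 36, 62, 124, 151, 146, 149, 148, 148, 147, 145, 142, 163, 222]
164 [144, 145, 141, 147, 143, 149, 146, 146, 144, 108, 30, 39, 73, 80, 53, 47, 33, 31, 82, 152, 140, 84, 42, 39, 40, 45, 42, 41, 47, 61, 60, 63, 53, 60, 62, 51, 102, 195, 228, 217, 18, 28, 47, 57, 77, 70, 48, 37, 81, 154, 145, 146, 147, 145, 145, 147, 145, 164, 225, 223]
drive edges [(210, array([300, 346])), (240, array([300, 346]))]
kept [(157, array([370, 406])), (200, array([378, 409])), (295, array([375, 392]))]
drive top tool xy at z+.030 [[46.8, -5.7, -30.0], [46.8, 7.5, -30.0]]
kept mid [[52.7, 36.9, 121.8], [52.8, 50.4, 121.8], [-45.0, 36.8, 121.9], [-45.0, 50.6, 121.9]]
```

Emit:
{"name": "servo_tool", "arguments": {
  "increments": [
    {"dp":[0.0014,0.0008,0.02],"dr":[-0.0006,0.0003,-0.0004],"hand":-1},
    {"dp":[0.0014,0.0008,0.045],"dr":[-0.0006,0.0003,-0.0004],"hand":-1},
    {"dp":[0.0014,0.0008,0.07],"dr":[-0.0006,0.0003,-0.0004],"hand":-1},
    {"dp":[0.0014,0.0008,0.09],"dr":[-0.0006,0.0003,-0.0004],"hand":-1},
    {"dp":[0.0014,0.0008,0.1],"dr":[-0.0006,0.0003,-0.0004],"hand":-1},
    {"dp":[0.0014,0.0008,0.11],"dr":[-0.0006,0.0003,-0.0004],"hand":-1},
    {"dp":[0.0014,0.0008,0.118],"dr":[-0.0006,0.0003,-0.0004],"hand":-1},
    {"dp":[0.0014,0.0008,0.125],"dr":[-0.0006,0.0003,-0.0004],"hand":-1},
    {"dp":[0.0014,0.0008,0.132],"dr":[-0.0006,0.0003,-0.0004],"hand":-1},
    {"dp":[0.0014,0.0008,0.138],"dr":[-0.0006,0.0003,-0.0004],"hand":-1},
    {"dp":[0.0014,0.0008,0.142],"dr":[-0.0006,0.0003,-0.0004],"hand":-1},
    {"dp":[0.0014,0.0008,0.145],"dr":[-0.0006,0.0003,-0.0004],"hand":-1},
    {"dp":[0.0014,0.0008,0.145],"dr":[-0.0006,0.0003,-0.0004],"hand":-1},
    {"dp":[0.0014,0.0008,0.145],"dr":[-0.0006,0.0003,-0.0004],"hand":-1}
  ]
}}

```text
clock: 6.9
position: [0.4725, 0.1538, 0.0555]
tool_rot: [2.149, 2.291, 0.004]
ft_force: [1.0, -0.3, -2.7]
opening: 0.0134
finger_force: 49.3
```

Run:
```python
from h import *
rel((.4718,.1529,.048,93.6))
```

```text
now [0.4725 0.1538 0.0555] xyaw 93.66 tilt [0.0021 0.0011] t 6.9 F [ 1.  -0.3 -2.7] open 0.013411495776817665
(0.4718, 0.1529, 0.048, 93.6) dp [-0.0009, -0.0008, 0.0075] dr [0.0007, -0.0003, 0.0004]
```

Emit:
{"name": "servo_tool", "arguments": {
  "increments": [
    {"dp":[0,0,0.002],"dr":[0,0,0],"hand":-1},
    {"dp":[0,0,0.004],"dr":[0,0,0],"hand":-1},
    {"dp":[0,0,0.0055],"dr":[0,0,0],"hand":-1},
    {"dp":[0,0,0.0065],"dr":[0,0,0],"hand":-1},
    {"dp":[0,0,0.0065],"dr":[0,0,0],"hand":-1}
  ]
}}

```text
clock: 7.4
position: [0.4723, 0.1537, 0.0487]
tool_rot: [2.149, 2.291, 0.003]
ft_force: [0.3, -0.4, -2.9]
opening: 0.0132
finger_force: 49.3
```

Run:
```python
from h import *
rel((.4718,.1529,.048,93.6))
```

```text
now [0.4723 0.1537 0.0487] xyaw 93.66 tilt [0.0015 0.001 ] t 7.4 F [ 0.3 -0.4 -2.9] open 0.013172188956936462
(0.4718, 0.1529, 0.048, 93.6) dp [-0.0008, -0.0005, 0.0007] dr [0.0005, -0.0003, 0.0003]
```

No contact yet, so I'll creep down.

Emit:
{"name": "servo_tool", "arguments": {
  "increments": [
    {"dp":[0,0,0.0007],"dr":[0,0,0],"hand":-1},
    {"dp":[0,0,0.0014],"dr":[0,0,0],"hand":-1},
    {"dp":[0,0,0.002],"dr":[0,0,0],"hand":-1},
    {"dp":[0,0,0.002],"dr":[0,0,0],"hand":-1}
  ]
}}

```text
clock: 7.8
position: [0.4726, 0.1537, 0.048]
tool_rot: [2.149, 2.29, 0.004]
ft_force: [-2.6, -1.4, 7.5]
opening: 0.0132
finger_force: 50.9
```

Emit:
{"name": "servo_tool", "arguments": {
  "increments": [
    {"dp":[0,0,0],"dr":[0,0,0],"hand":-0.64},
    {"dp":[0,0,0],"dr":[0,0,0],"hand":-0.58},
    {"dp":[0,0,0],"dr":[0,0,0],"hand":-0.52},
    {"dp":[0,0,0],"dr":[0,0,0],"hand":-0.5},
    {"dp":[0,0,0],"dr":[0,0,0],"hand":-0.5},
    {"dp":[0,0,0],"dr":[0,0,0],"hand":-0.5}
  ]
}}

```text
clock: 8.4
position: [0.4724, 0.1538, 0.0468]
tool_rot: [2.149, 2.291, 0.003]
ft_force: [-0.2, 0.3, 0.2]
opening: 0.0216
finger_force: 0.0
```

Emit:
{"name": "servo_tool", "arguments": {
  "increments": [
    {"dp":[0,0,-0.008],"dr":[0,0,0],"hand":-0.5},
    {"dp":[0,0,-0.02],"dr":[0,0,0],"hand":-0.5},
    {"dp":[0,0,-0.045],"dr":[0,0,0],"hand":-0.5},
    {"dp":[0,0,-0.08],"dr":[0,0,0],"hand":-0.7},
    {"dp":[0,0,-0.12],"dr":[0,0,0],"hand":-1},
    {"dp":[0,0,-0.16],"dr":[0,0,0],"hand":-1},
    {"dp":[0,0,-0.19],"dr":[0,0,0],"hand":-1},
    {"dp":[0,0,-0.2],"dr":[0,0,0],"hand":-1},
    {"dp":[0,0,-0.2],"dr":[0,0,0],"hand":-1}
  ]
}}

```text
clock: 9.3
position: [0.4729, 0.1538, 0.2488]
tool_rot: [2.147, 2.289, 0.009]
ft_force: [-0.4, -0.7, -0.7]
opening: 0.0002
finger_force: 0.0
```

Run:
```python
from h import *
C=np.array([.514,.1555]);y=np.radians(93.6);ex=np.array([np.cos(y),np.sin(y)]);ey=np.array([-ex[1],ex[0]])
p=eyes.camera_params("wrist"); im=eyes.snapshot("wrist")[:,:,::-1].copy(); cv2.imwrite("pics/w3.png",im)
o=arm.get_obs()
hsv=cv2.cvtColor(im,cv2.COLOR_BGR2HSV)
print(np.round(px2w(p,w2px(p,[.5,.15,.078]),.078),3))
# knob circle target: start pose beside the knob (inside, over the case) and catch geometry
pv=C-.084*ex
for th in (1.15,1.5,1.8,0): 
    a=y-th; print(th,"knob",(pv+.065*np.array([np.cos(a),np.sin(a)])).round(4))
rel((.5,.15,.2,93.6))
pt=eyes.camera_params("top"); it=eyes.snapshot("top")[:,:,::-1]; cv2.imwrite("pics/top1.png",it)
```

```text
[[0.5   0.15  0.078]]
1.15 knob [0.5768 0.1019]
1.5 knob [0.5837 0.0803]
1.8 knob [0.5834 0.0609]
0 knob [0.5152 0.1365]
now [0.4718 0.1535 0.247 ] xyaw 93.66 tilt [0.0025 0.0012] t 9.35 F [-0.7 -0.5 -0.4] open -3.5794297003931225e-05
(0.5, 0.15, 0.2, 93.6) dp [-0.0053, 0.0278, 0.0471] dr [0.0008, -0.0003, 0.0003]
```

View pics/w3.png

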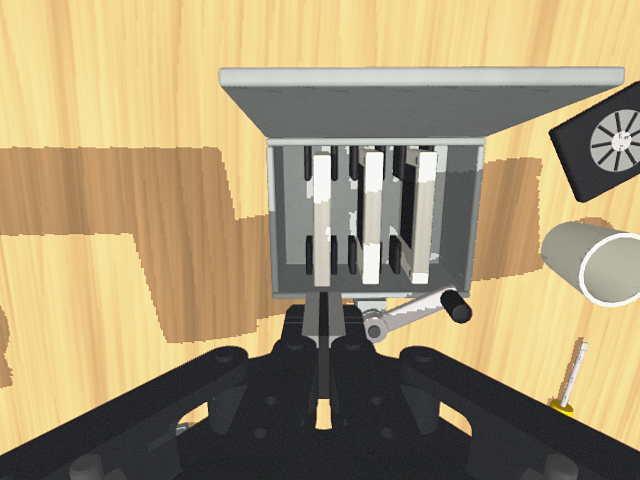

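The drive is down between its ribs at columns 314–330, level with the kept drives, and the catch knob is at (456,305). The catch would block the lid, so I'll swing it fully clear first.

Emit:
{"name": "servo_tool", "arguments": {
  "increments": [
    {"dp":[-0.01,0.035,0.0],"dr":[0.0008,0,0],"hand":-1},
    {"dp":[-0.02,0.075,0.02],"dr":[0.0008,0,0],"hand":-1},
    {"dp":[-0.03,0.108,0.05],"dr":[0.0008,0,0],"hand":-1},
    {"dp":[-0.03,0.108,0.09],"dr":[0.0008,0,0],"hand":-1},
    {"dp":[-0.03,0.108,0.12],"dr":[0.0008,0,0],"hand":-1},
    {"dp":[-0.03,0.108,0.132],"dr":[0.0008,0,0],"hand":-1},
    {"dp":[-0.03,0.108,0.132],"dr":[0.0008,0,0],"hand":-1},
    {"dp":[-0.038,0.109,0.132],"dr":[0.0008,0,0],"hand":-1},
    {"dp":[-0.046,0.109,0.132],"dr":[0.0008,0,0],"hand":-1},
    {"dp":[-0.054,0.109,0.132],"dr":[0.0008,0,0],"hand":-1},
    {"dp":[-0.062,0.109,0.132],"dr":[0.0008,0,0],"hand":-1},
    {"dp":[-0.07,0.109,0.132],"dr":[0.0008,0,0],"hand":-1},
    {"dp":[-0.078,0.109,0.132],"dr":[0.0008,0,0],"hand":-1},
    {"dp":[-0.078,0.109,0.132],"dr":[0.0008,0,0],"hand":-1}
  ]
}}

```text
clock: 10.8
position: [0.5857, 0.0812, 0.1152]
tool_rot: [-2.15, -2.289, 0.001]
ft_force: [-0.2, 0.3, 1.3]
opening: 0.0001
finger_force: 0.0
```

Run:
```python
from h import *
rel((.5,.15,.2,93.6))
```

```text
now [0.5857 0.0812 0.1152] xyaw 93.59 tilt [-0.0012  0.    ] t 10.8 F [-0.2  0.3  1.3] open 8.876934427741448e-05
(0.5, 0.15, 0.2, 93.6) dp [0.074, -0.0813, -0.0847] dr [-0.0004, -0.0, -0.0]
```

Emit:
{"name": "servo_tool", "arguments": {
  "increments": [
    {"dp":[0.01,0,-0.03],"dr":[0,0,0],"hand":-1},
    {"dp":[0.02,0,-0.075],"dr":[0,0,0],"hand":-1},
    {"dp":[0.04,-0.01,-0.12],"dr":[0,0,0],"hand":-1},
    {"dp":[0.075,-0.025,-0.15],"dr":[0,0,0],"hand":-1},
    {"dp":[0.11,-0.04,-0.165],"dr":[0,0,0],"hand":-1},
    {"dp":[0.15,-0.055,-0.165],"dr":[0,0,0],"hand":-1},
    {"dp":[0.19,-0.062,-0.165],"dr":[0,0,0],"hand":-1},
    {"dp":[0.225,-0.062,-0.165],"dr":[0,0,0],"hand":-1},
    {"dp":[0.225,-0.062,-0.165],"dr":[0,0,0],"hand":-1},
    {"dp":[0.225,-0.062,-0.165],"dr":[0,0,0],"hand":-1}
  ]
}}

```text
clock: 11.8
position: [0.5093, 0.3034, 0.2798]
tool_rot: [-2.147, -2.293, 0.003]
ft_force: [0.4, 0.4, 0.1]
opening: 0.0
finger_force: 0.0
```

Run:
```python
from h import *
it=eyes.snapshot("side")[:,:,::-1]
top=eyes.snapshot("top")[:,:,::-1]
c=np.zeros((480,800,3),np.uint8); c[:,:400]=cv2.resize(it[200:380,290:440],(400,480)); c[:,400:]=cv2.resize(top[165:315,150:300],(400,400)).repeat(1,0) if 0 else cv2.resize(top[165:315,150:300],(400,480))
cv2.imwrite("pics/c2.png",c)
# lid edge by two views is read from pictures
p=eyes.camera_params("side"); C=np.array([.514,.1555]);y=np.radians(93.6);ex=np.array([np.cos(y),np.sin(y)]);ey=np.array([-ex[1],ex[0]])
for th in (1.7,1.8,1.9):
    for s in (-1,1):
        q=C+.066*ex+s*.084*ey-.136*np.cos(th)*ex; X=[*q,.0845+.136*np.sin(th)]
        uv=w2px(p,X)[0]; ut=w2px(eyes.camera_params("top"),X)[0]
        print(th,s,np.round(X,3),"crop side",((uv-[290,200])*[400/150,480/180]).round(),"top",(400*0+(ut-[150,165])*[400/150,480/150]+[400,0]).round())
rel((.5,.15,.2,93.6))
```

```text
1.7 -1 [0.593 0.244 0.219] crop side [236. 184.] top [448.  49.]
1.7 1 [0.425 0.234 0.219] crop side [426.  79.] top [450. 385.]
1.8 -1 [0.592 0.257 0.217] crop side [252. 199.] top [427.  52.]
1.8 1 [0.424 0.247 0.217] crop side [442.  92.] top [429. 387.]
1.9 -1 [0.591 0.271 0.213] crop side [268. 216.] top [407.  55.]
1.9 1 [0.423 0.26  0.213] crop side [458. 106.] top [408. 389.]
now [0.5097 0.3021 0.2799] xyaw 93.63 tilt [-0.0015 -0.0005] t 11.9 F [-0.6  0.2 -0.4] open -0.00018256956146865672
(0.5, 0.15, 0.2, 93.6) dp [-0.1512, -0.0192, 0.08] dr [-0.0005, 0.0001, 0.0002]
```

View pics/c2.png

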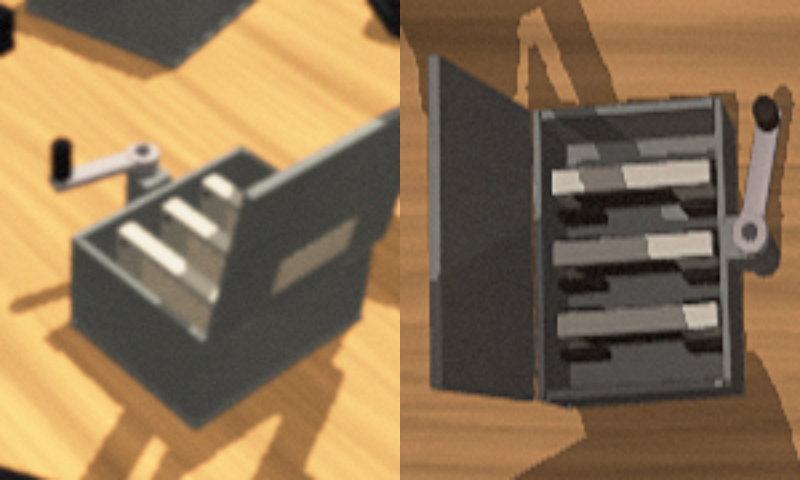

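The catch is now outside the front, with its knob at (765,112). All three drives are level, and the lid leans back with its edge at column ~434, about 1.78 rad. Next I'll push the lid over and follow its arc down.

Emit:
{"name": "servo_tool", "arguments": {
  "increments": [
    {"dp":[0,0,0.04],"dr":[0,0,0],"hand":-1},
    {"dp":[0,0,0.08],"dr":[0,0,0],"hand":-1},
    {"dp":[-0.02,0,0.08],"dr":[0,0,0],"hand":-1},
    {"dp":[-0.04,0,0.08],"dr":[0,0,0],"hand":-1},
    {"dp":[-0.062,0,0.08],"dr":[0,0,0],"hand":-1},
    {"dp":[-0.077,0,0.081],"dr":[0,0,0],"hand":-1},
    {"dp":[-0.092,0,0.082],"dr":[0,0,0],"hand":-1},
    {"dp":[-0.106,0,0.087],"dr":[0,0,0],"hand":-1},
    {"dp":[-0.12,0,0.092],"dr":[0,0,0],"hand":-1},
    {"dp":[-0.133,0,0.1],"dr":[0,0,0],"hand":-1},
    {"dp":[-0.145,0,0.108],"dr":[0,0,0],"hand":-1},
    {"dp":[-0.1555,0,0.1195],"dr":[0,0,0],"hand":-1},
    {"dp":[-0.165,0,0.131],"dr":[0,0,0],"hand":-1},
    {"dp":[-0.172,0,0.1445],"dr":[0,0,0],"hand":-1},
    {"dp":[-0.1785,0,0.158],"dr":[0,0,0],"hand":-1},
    {"dp":[-0.1815,0,0.1675],"dr":[0,0,0],"hand":-1},
    {"dp":[-0.1835,0,0.177],"dr":[0,0,0],"hand":-1},
    {"dp":[-0.1835,0,0.177],"dr":[0,0,0],"hand":-1}
  ]
}}

```text
clock: 13.7
position: [0.5201, 0.1198, 0.1013]
tool_rot: [-2.147, -2.289, 0.004]
ft_force: [-0.4, -0.1, -0.8]
opening: -0.0001
finger_force: 0.0
```

Run:
```python
from h import *
rel((.5,.15,.2,93.6))
```

```text
now [0.5201 0.1198 0.1013] xyaw 93.65 tilt [-0.0044  0.0003] t 13.7 F [-0.4 -0.1 -0.8] open -0.00011350070396483135
(0.5, 0.15, 0.2, 93.6) dp [0.0315, -0.0185, -0.0986] dr [-0.0014, -0.0002, 0.0003]
```

Emit:
{"name": "servo_tool", "arguments": {
  "increments": [
    {"dp":[0,0,0.003],"dr":[0,0,0],"hand":-1},
    {"dp":[0,0,0.006],"dr":[0,0,0],"hand":-1},
    {"dp":[0,0,0.008],"dr":[0,0,0],"hand":-1},
    {"dp":[0,0,0.0095],"dr":[0,0,0],"hand":-1},
    {"dp":[0,0,0.0095],"dr":[0,0,0],"hand":-1}
  ]
}}

```text
clock: 14.2
position: [0.5216, 0.1205, 0.0936]
tool_rot: [-2.149, -2.291, -0.001]
ft_force: [-0.1, 0.6, -0.0]
opening: -0.0
finger_force: 0.0
```

Run:
```python
from h import *
rel((.5,.15,.2,93.6))
c=np.zeros((480,800,3),np.uint8)
c[:,:400]=cv2.resize(eyes.snapshot("side")[200:380,290:440,::-1],(400,480)); c[:,400:]=cv2.resize(eyes.snapshot("top")[165:315,150:300,::-1],(400,480))
cv2.imwrite("pics/c3.png",c)
```

```text
now [0.5216 0.1205 0.0936] xyaw 93.67 tilt [-0.0003  0.0011] t 14.2 F [-0.1  0.6 -0. ] open -4.845758359827191e-05
(0.5, 0.15, 0.2, 93.6) dp [0.031, -0.0197, -0.1063] dr [-0.0001, -0.0004, 0.0004]
```

View pics/c3.png

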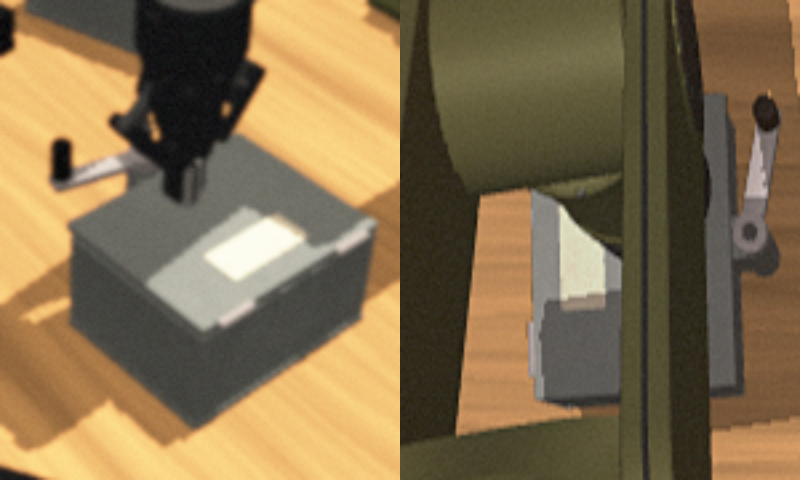

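The lid is down and the catch is clear in front, with its knob at (765,112). I'll press lightly to confirm it is fully shut.

Emit:
{"name": "servo_tool", "arguments": {
  "increments": [
    {"dp":[0,0,0.001],"dr":[0,0,0],"hand":-1},
    {"dp":[0,0,0.002],"dr":[0,0,0],"hand":-1},
    {"dp":[0,0,0.0025],"dr":[0,0,0],"hand":-1},
    {"dp":[0,0,0.0025],"dr":[0,0,0],"hand":-1}
  ]
}}

```text
clock: 14.7
position: [0.5216, 0.1204, 0.0924]
tool_rot: [-2.149, -2.291, -0.002]
ft_force: [-3.0, 0.1, 11.1]
opening: 0.0003
finger_force: 5.1
```

The lid is shut: 11 N upward with the top at 92.4 mm. I'll rise, then measure the knob.

Emit:
{"name": "servo_tool", "arguments": {
  "increments": [
    {"dp":[0,0,-0.02],"dr":[0,0,0],"hand":-1},
    {"dp":[0,0,-0.055],"dr":[0,0,0],"hand":-1},
    {"dp":[0,0,-0.085],"dr":[0,0,0],"hand":-1},
    {"dp":[0,0,-0.09],"dr":[0,0,0],"hand":-0.4},
    {"dp":[0,0,-0.09],"dr":[0,0,0],"hand":-0.2}
  ]
}}

```text
clock: 15.2
position: [0.5223, 0.1204, 0.1822]
tool_rot: [2.149, 2.291, 0.004]
ft_force: [0.3, -1.0, -0.3]
opening: 0.0283
finger_force: 0.0
```

Run:
```python
from h import *
pt=eyes.camera_params("top"); it=eyes.snapshot("top")[:,:,::-1]
sub=it[185:215,277:300].astype(int).max(2); m=(sub<60).astype(np.uint8)
n,l,s,ce=cv2.connectedComponentsWithStats(m); print(s[1:].tolist(),(ce[1:]+[277,185]).round(1).tolist())
for uv in [(286.9,196)]: print(px2w(pt,uv,.1345).round(4))
print("pivot",px2w(pt,(280.9,237.5),.1045).round(4))
C=np.array([.514,.1555]);y=np.radians(93.6);pv=C-.084*np.array([np.cos(y),np.sin(y)])
for th in (1.8,1.75,1.7): print(th,(pv+.065*np.array([np.cos(y-th),np.sin(y-th)])).round(4))
rel((.584,.0645,.165,-7))
```

```text
[[5, 10, 10, 11, 79]] [[286.9, 200.1]]
[[0.5874 0.0612 0.1345]]
pivot [[0.5186 0.0733 0.1045]]
1.8 [0.5834 0.0609]
1.75 [0.5838 0.0641]
1.7 [0.5841 0.0674]
now [0.5213 0.1202 0.1809] xyaw 93.66 tilt [-0.0006  0.0009] t 15.25 F [-0.4  0.3 -0.3] open 0.03415188867437954
(0.584, 0.0645, 0.165, -7) dp [-0.0596, 0.0591, 0.0158] dr [-0.0004, -0.0001, 0.5592]
```

Emit:
{"name": "servo_tool", "arguments": {
  "increments": [
    {"dp":[-0.02,0.02,0],"dr":[0,0,0.047],"hand":-0.2},
    {"dp":[-0.04,0.04,0],"dr":[0,0,0.094],"hand":-0.2},
    {"dp":[-0.062,0.058,0],"dr":[0,0,0.141],"hand":-0.2},
    {"dp":[-0.062,0.058,0],"dr":[0,0,0.188],"hand":-0.2},
    {"dp":[-0.062,0.058,0],"dr":[0,0,0.235],"hand":-0.2},
    {"dp":[-0.062,0.058,0],"dr":[0,0,0.282],"hand":-0.2},
    {"dp":[-0.062,0.058,0],"dr":[0,0,0.329],"hand":-0.2},
    {"dp":[-0.062,0.058,0],"dr":[0,0,0.376],"hand":-0.2},
    {"dp":[-0.062,0.058,0],"dr":[0,0,0.423],"hand":-0.2},
    {"dp":[-0.062,0.058,0],"dr":[0,0,0.47],"hand":-0.2},
    {"dp":[-0.062,0.058,0],"dr":[0,0,0.517],"hand":-0.2},
    {"dp":[-0.062,0.058,0],"dr":[0,0,0.565],"hand":-0.2},
    {"dp":[-0.062,0.058,0],"dr":[0,0,0.565],"hand":-0.2},
    {"dp":[-0.062,0.058,0],"dr":[0,0,0.565],"hand":-0.2},
    {"dp":[-0.062,0.058,0],"dr":[0,0,0.565],"hand":-0.2}
  ]
}}

```text
clock: 16.75
position: [0.5829, 0.062, 0.1801]
tool_rot: [-3.133, 0.216, 0.004]
ft_force: [-0.1, 1.4, 0.7]
opening: 0.0339
finger_force: 0.0
```

Run:
```python
from h import *
rel((.5835,.062,.112,-8))
```

```text
now [0.5829 0.062  0.1801] xyaw -7.90 tilt [-0.0023  0.0009] t 16.75 F [-0.1  1.4  0.7] open 0.03391399448392516
(0.5835, 0.062, 0.112, -8) dp [0.0007, -0.0, 0.0681] dr [-0.0002, 0.0008, 0.0006]
```

Emit:
{"name": "servo_tool", "arguments": {
  "increments": [
    {"dp":[0,0,0.02],"dr":[0,0,0],"hand":-0.2},
    {"dp":[0,0,0.035],"dr":[0,0,0],"hand":-0.2},
    {"dp":[0,0,0.048],"dr":[0,0,0],"hand":-0.2},
    {"dp":[0,0,0.058],"dr":[0,0,0],"hand":-0.2},
    {"dp":[0,0,0.067],"dr":[0,0,0],"hand":-0.2},
    {"dp":[0,0,0.067],"dr":[0,0,0],"hand":-0.35},
    {"dp":[0,0,0.067],"dr":[0,0,0],"hand":-0.5},
    {"dp":[0,0,0.067],"dr":[0,0,0],"hand":-0.54},
    {"dp":[0,0,0.067],"dr":[0,0,0],"hand":-0.54}
  ],
  "squeeze": 20
}}

```text
clock: 17.65
position: [0.5839, 0.0621, 0.1147]
tool_rot: [-3.133, 0.22, -0.001]
ft_force: [1.2, 0.9, 0.9]
opening: 0.0195
finger_force: 0.0
```

Run:
```python
from h import *
C=np.array([.514,.1555]);y=np.radians(93.6);pv=C-.084*np.array([np.cos(y),np.sin(y)])
L=[]
for k in range(1,14):
    th=1.78-k*.14; a=y-th
    L.append((*(pv+.065*np.array([np.cos(a),np.sin(a)])).round(4),.113,round(np.degrees(a),1)))
print("th end",th); rel(*L)
```

```text
th end -0.04000000000000026
now [0.5839 0.0621 0.1147] xyaw -8.04 tilt [0.0008 0.001 ] t 17.65 F [1.2 0.9 0.9] open 0.019500606000368303
(np.float64(0.5843), np.float64(0.0713), 0.113, np.float64(-0.4)) dp [-0.0009, -0.0091, 0.0017] dr [-0.0003, -0.0002, -0.0424]
(np.float64(0.5837), np.float64(0.0803), 0.113, np.float64(7.7)) dp [-0.0028, -0.018, 0.0018] dr [-0.0003, -0.0003, -0.0874]
(np.float64(0.5819), np.float64(0.0892), 0.113, np.float64(15.7)) dp [-0.0058, -0.0265, 0.0018] dr [-0.0003, -0.0003, -0.1319]
(np.float64(0.5788), np.float64(0.0978), 0.113, np.float64(23.7)) dp [-0.0101, -0.0346, 0.0018] dr [-0.0003, -0.0003, -0.1763]
(np.float64(0.5746), np.float64(0.1058), 0.113, np.float64(31.7)) dp [-0.0153, -0.042, 0.0018] dr [-0.0003, -0.0003, -0.2208]
(np.float64(0.5693), np.float64(0.1132), 0.113, np.float64(39.7)) dp [-0.0216, -0.0485, 0.0018] dr [-0.0002, -0.0003, -0.2652]
(np.float64(0.563), np.float64(0.1198), 0.113, np.float64(47.8)) dp [-0.0288, -0.0542, 0.0018] dr [-0.0002, -0.0004, -0.3102]
(np.float64(0.5558), np.float64(0.1254), 0.113, np.float64(55.8)) dp [-0.0367, -0.0587, 0.0018] dr [-0.0002, -0.0004, -0.3546]
(np.float64(0.548), np.float64(0.13), 0.113, np.float64(63.8)) dp [-0.0451, -0.0622, 0.0018] dr [-0.0002, -0.0004, -0.3991]
(np.float64(0.5395), np.float64(0.1334), 0.113, np.float64(71.8)) dp [-0.054, -0.0644, 0.0018] dr [-0.0001, -0.0004, -0.4435]
(np.float64(0.5307), np.float64(0.1356), 0.113, np.float64(79.8)) dp [-0.063, -0.0653, 0.0018] dr [-0.0001, -0.0004, -0.488]
(np.float64(0.5217), np.float64(0.1366), 0.113, np.float64(87.9)) dp [-0.072, -0.0651, 0.0018] dr [-0.0001, -0.0005, -0.533]
(np.float64(0.5126), np.float64(0.1363), 0.113, np.float64(95.9)) dp [-0.081, -0.0635, 0.0017] dr [-0.0, -0.0005, -0.5774]
```

Emit:
{"name": "servo_tool", "arguments": {
  "increments": [
    {"dp":[-0.001,-0.009,0.001],"dr":[0,0,-0.042],"hand":-0.54},
    {"dp":[-0.003,-0.018,0.001],"dr":[0,0,-0.087],"hand":-0.54},
    {"dp":[-0.006,-0.0265,0.001],"dr":[0,0,-0.132],"hand":-0.54},
    {"dp":[-0.01,-0.0345,0.001],"dr":[0,0,-0.176],"hand":-0.54},
    {"dp":[-0.0155,-0.042,0.001],"dr":[0,0,-0.221],"hand":-0.54},
    {"dp":[-0.0215,-0.0485,0.001],"dr":[0,0,-0.265],"hand":-0.54},
    {"dp":[-0.029,-0.054,0.001],"dr":[0,0,-0.31],"hand":-0.54},
    {"dp":[-0.0365,-0.0585,0.001],"dr":[0,0,-0.355],"hand":-0.54},
    {"dp":[-0.045,-0.062,0.001],"dr":[0,0,-0.399],"hand":-0.54},
    {"dp":[-0.054,-0.0645,0.001],"dr":[0,0,-0.4435],"hand":-0.54},
    {"dp":[-0.063,-0.0655,0.001],"dr":[0,0,-0.488],"hand":-0.54},
    {"dp":[-0.072,-0.065,0.001],"dr":[0,0,-0.533],"hand":-0.54},
    {"dp":[-0.077,-0.064,0.001],"dr":[0,0,-0.565],"hand":-0.54},
    {"dp":[-0.077,-0.064,0.001],"dr":[0,0,-0.565],"hand":-0.54},
    {"dp":[-0.077,-0.064,0.001],"dr":[0,0,-0.565],"hand":-0.54}
  ]
}}

```text
clock: 19.15
position: [0.5164, 0.1363, 0.1136]
tool_rot: [-2.152, -2.288, -0.002]
ft_force: [-0.3, 0.7, -0.4]
opening: 0.0199
finger_force: 0.0
```

Run:
```python
from h import *
rel((.5126,.1363,.113,93.6))
```

```text
now [0.5164 0.1363 0.1136] xyaw 93.53 tilt [0.0004 0.001 ] t 19.15 F [-0.3  0.7 -0.4] open 0.019928213674685592
(0.5126, 0.1363, 0.113, 93.6) dp [0.0003, -0.0038, 0.0006] dr [0.0001, -0.0003, -0.0004]
```

Now I'll push gently along tool −y until the stop resists.

Emit:
{"name": "servo_tool", "arguments": {
  "increments": [
    {"dp":[0,-0.0015,0],"dr":[0,0,0],"hand":-0.54},
    {"dp":[0,-0.003,0],"dr":[0,0,0],"hand":-0.54},
    {"dp":[0,-0.0045,0],"dr":[0,0,0],"hand":-0.54},
    {"dp":[0,-0.0045,0],"dr":[0,0,0],"hand":-0.54}
  ]
}}

```text
clock: 19.55
position: [0.5132, 0.1362, 0.1134]
tool_rot: [2.149, 2.29, 0.004]
ft_force: [4.8, 1.0, -0.4]
opening: 0.0195
finger_force: 2.2
```

Emit:
{"name": "servo_tool", "arguments": {
  "increments": [
    {"dp":[0,-0.0008,0],"dr":[0,0,0],"hand":-0.54},
    {"dp":[0,-0.0015,0],"dr":[0,0,0],"hand":-0.54},
    {"dp":[0,-0.0015,0],"dr":[0,0,0],"hand":-0.54}
  ]
}}

```text
clock: 19.85
position: [0.5131, 0.1362, 0.1135]
tool_rot: [2.148, 2.289, 0.007]
ft_force: [7.7, 1.2, -3.8]
opening: 0.02
finger_force: 3.7
```

The stop holds. I'll open and leave upward.

Emit:
{"name": "servo_tool", "arguments": {
  "increments": [
    {"dp":[0,0.003,0],"dr":[0,0,0],"hand":-0.4},
    {"dp":[0,0.004,0],"dr":[0,0,0],"hand":-0.25},
    {"dp":[0,0.004,0],"dr":[0,0,0],"hand":-0.2},
    {"dp":[0,0.004,0],"dr":[0,0,0],"hand":-0.2},
    {"dp":[0,0.004,-0.01],"dr":[0,0,0],"hand":-0.2},
    {"dp":[0,0.004,-0.03],"dr":[0,0,0],"hand":-0.2},
    {"dp":[0,0.004,-0.06],"dr":[0,0,0],"hand":-0.2},
    {"dp":[-0.04,0.004,-0.1],"dr":[0,0,0],"hand":-0.2},
    {"dp":[-0.09,0.004,-0.14],"dr":[0,0,0],"hand":-0.2},
    {"dp":[-0.14,0.004,-0.15],"dr":[0,0,0],"hand":-0.2},
    {"dp":[-0.19,0.004,-0.15],"dr":[0,0,0],"hand":-0.2},
    {"dp":[-0.24,0.004,-0.15],"dr":[0,0,0],"hand":-0.2},
    {"dp":[-0.24,0.004,-0.15],"dr":[0,0,0],"hand":-0.2},
    {"dp":[-0.24,0.004,-0.15],"dr":[0,0,0],"hand":-0.2}
  ]
}}

```text
clock: 21.25
position: [0.5295, -0.1066, 0.2638]
tool_rot: [2.154, 2.286, 0.0]
ft_force: [0.6, 0.6, -0.6]
opening: 0.0337
finger_force: 0.0
```

Run:
```python
from h import *
c=np.zeros((480,800,3),np.uint8)
c[:,:400]=cv2.resize(eyes.snapshot("side")[200:380,290:440,::-1],(400,480)); c[:,400:]=cv2.resize(eyes.snapshot("top")[165:315,150:300,::-1],(400,480))
cv2.imwrite("pics/c4.png",c); rel()
```

```text
now [ 0.5291 -0.1035  0.2633] xyaw 93.58 tilt [-0.0006  0.0017] t 21.35 F [-0.7  0.4  0. ] open 0.034172611730459004
```

View pics/c4.png

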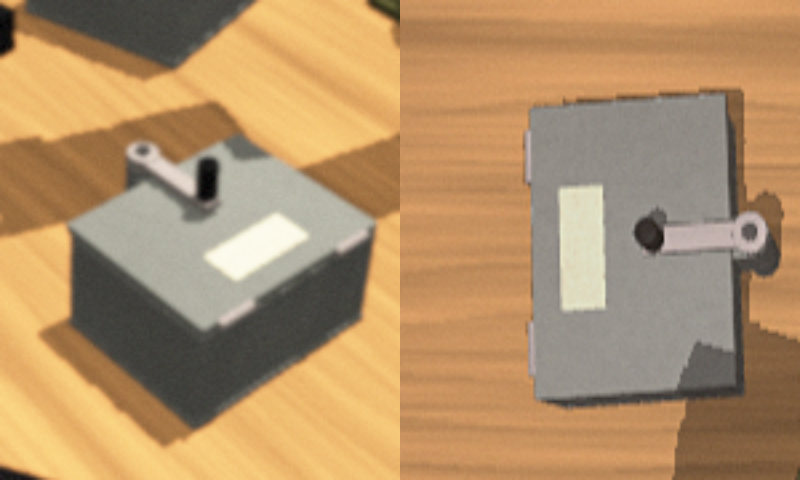

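The lid is flat and closed, and the catch points along the case's +x over it, with the knob at (648,235) and the pivot at (750,232). The arm is clear.

```bash
python3 -c "
from workcell import job_done
print(job_done())"
```

```text
the job is handed in; nothing more can be done
None
```

The drive stands fully down in the free slot, the lid is closed, and the catch is swung over it against its stop; the job was handed in at about 21 s (limit 64 s).

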